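# Gather the wax tissue blocks in the pouring corner of the lab tray

## Robot

A 7-joint arm with a two-finger parallel gripper is mounted at the origin on the work surface. World frame = base frame: x ahead of the robot, y to its left, z up, the work surface at z = 0. Lengths are in mm, angles in degrees, forces in N, time in s.
With the tool pointing down it reaches from about 425 to 875 mm from the base axis. Payload 4.7 kg.
Tool frame: the origin (TCP) lies where the fingers leave the gripper's body, on its centre line; the fingertips stand 70 mm ahead of it and the grasp point (between the pads) lies 51 mm ahead of it; z points along the fingers, y is the line along which they close (so a half turn about z gives the same grasp; the last joint's range is limited). The gripper opens to 87 mm and grips with 3 to 60 N. Pads are 19 mm wide; open, the fingers measure 117 mm over their backs; the gripper's body (75 mm by 190 mm) begins 51 mm behind the grasp point.
Start: joints at [-68.405, 18.392, -4.016, 83.108, 1.295, 78.541, -3.26], TCP at [230.704, 607.696, 292.287] pointing down, gripper open.
Joint ranges: [-163.93, 163.93], [-17.29, 119.83], [-79.2, 71.16], [3.27, 140.29], [-89.18, 269.18], [5.43, 117.66], [-154.24, 154.24]. Speed limits (degrees/s): [147.25, 147.25, 180, 180, 180, 180, 180].

## Interface

Orientations are given as [roll, pitch, yaw] about the fixed x, y, z axes, in that order (R = Rz(yaw) Ry(pitch) Rx(roll)).
In Python, from rig import env gives the robot as it stands.
- The arm moves only by the tool apply_moves, never from a script. Its argument "targets" is one flat list of numbers, 7 for each row, row after row: the opening, from -1 (shut) to 1 (fully open), then the shift along the tool's x, y, z in units of 100 mm (1.0 is 100 mm), then the turn, a rotation vector about the tool's x, y, z in units of 30 degrees (1.0 is 30 degrees). A call has 1 to 10 rows; each row shifts and turns the commanded pose from where the row before left it, along the tool's axes as they then stand; what a row does not reach is not made up. A row lasts 1/10 s, in which the tool goes at most 50 mm and 8.59 degrees, less where a joint would pass 70% of its speed; a pose out of reach is approached as far as the arm can. A call with a number of a shift or a turn outside -1 to 1 is refused whole. A call with a gripper value outside its range is refused whole. The fingers move at their own pace and stop on an object; "force" is the grip in N (left out, the last holds). Time passes only in rows, so rows that do not move let the fingers close. It gives the time, the measured TCP pose, the force, the opening and the grip force at its end, in the units of the state.
- env.get_state(): the state, without advancing time (a new reading comes with each control period).
- env.camera(name): name is "side" or "top" or "wrist"; returns (picture, depth): 400x640x3 uint8, blue, green, red; 400x640 float32, mm along the optical axis (not along the pixel's ray), 0 where there is no reading.
- env.calibration(name): a dict with "mtx" (3x3 intrinsics, pixels), "k1" (the pictures are not rectified: a ray, as slopes to the right and down, at radius r is drawn at 1 + k1 r^2 times it, then the intrinsics apply), "eye" and "attitude" of the camera in the world. Camera axes: x right, y up, looking along -z (the intrinsics and any distortion apply to the point x, -y, -z); pixel columns grow to the right and rows downward; lengths in mm; the calibration is good to about 2 mm. A picture is of the moment at which its call begins: read the wrist's pose just before it. calibration takes no time and is no camera call; for the wrist camera it gives the pose at the moment of the call.
- env.sign_off(): hands the job in; it is judged then, once.
The state is a dict: "time_s": time; "qpos": joint angles; "joint_velocities": joint speeds; "tau": joint torques, N m; "tool_pos": TCP position; "orientation": TCP orientation; "force": force on the tool from outside, world axes, zero at the start; "wrist_torque": the same for the moment, N m; "width": finger opening in mm; "finger_force": force on a finger pad.
Only numpy, scipy, OpenCV 4.12 (cv2) and the standard library are available. Lean on these libraries where they do the work, as an engineer would, in place of code of your own. Each camera call takes 0.05 s, during which the arm holds its last target. There are 200 camera calls.

## Task

Take the steel tamper out of the white lab tray first, so that it cannot slide down onto the wax tissue blocks, and stand it on its foot in the steel instrument dish. Then pick the lab tray up by its carrying rail, a few centimetres clear of the desk, and tip it so that all five blocks slide down into the corner with the pouring lip. Finish still holding it there, tipped and steady with the blocks in that corner, so that I can take them out; spill none and leave the other things on the desk where they are.

Things in the scene. Friction and masses are not known exactly. Their poses are not given: they have to be found in the camera images.
- tray: Loose white plastic lab tray on the desk, open, 178 mm (its x) by 238 mm (its y), 60 mm high, walls and floor 4 mm, about 0.3 kg. Origin: centre of its underside; z up; x points to the long wall with the carrying rail (away from the robot, up to 30 degrees to either side). The corner at -x, +y is cut off at 45 degrees (44 mm legs) and carries a flared pouring lip, 44 to 60 mm up and 16 mm out.
- tray_rail (a point): Middle of the top edge of the tray's carrying rail: a straight flat-sided bar along the tray's y, 12 mm thick (tray x), 30 mm deep, 150 mm long, flush with the inside of the wall; this point is 64 mm above the tray's underside, at tray x = +91 mm, y = 0. To be pinched from above, one finger inside the tray and one outside.
- tray_lip (a point): Inner foot of the lip corner, on the tray's floor at the middle of the cut: tray x = -64 mm, y = +94 mm, z = 4 mm. The floor is smooth: blocks begin to slide at a slope of about 8 degrees, but want some 35 degrees, falling diagonally towards this corner, to travel along the walls into it; a straggler comes down when the slope is swung 25 degrees to either side of that.
- tray_low (a point): Underside of the tray at the middle of the cut corner, tray x = -67 mm, y = +97 mm, z = 0: its lowest point when it is tipped towards the lip.
- block1: One of five equal wax tissue blocks lying loose in the tray: a pink plastic cassette 40 x 28 x 7 mm with a pale wax block on it, 14 mm high in all, 14 g. Origin: centre of its underside; x along its length, z up.
- block2: One of five equal wax tissue blocks lying loose in the tray: a pink plastic cassette 40 x 28 x 7 mm with a pale wax block on it, 14 mm high in all, 14 g. Origin: centre of its underside; x along its length, z up.
- block3: One of five equal wax tissue blocks lying loose in the tray: a pink plastic cassette 40 x 28 x 7 mm with a pale wax block on it, 14 mm high in all, 14 g. Origin: centre of its underside; x along its length, z up.
- block4: One of five equal wax tissue blocks lying loose in the tray: a pink plastic cassette 40 x 28 x 7 mm with a pale wax block on it, 14 mm high in all, 14 g. Origin: centre of its underside; x along its length, z up.
- block5: One of five equal wax tissue blocks lying loose in the tray: a pink plastic cassette 40 x 28 x 7 mm with a pale wax block on it, 14 mm high in all, 14 g. Origin: centre of its underside; x along its length, z up.
- tamper: Steel tamper standing upright among the blocks in the tray, the tallest thing in it: foot plate 32 x 26 x 5 mm, neck 9 mm thick, above it a round handle 16 mm in diameter from 41 to 105 mm above the underside; about 0.14 kg. Origin: centre of the underside of its foot; z up along the handle.
- dish: Shallow steel instrument dish fixed on the desk, open, 200 mm (its x) by 110 mm (its y), 22 mm high, walls and floor 3 mm. Origin: centre of its underside, z up; its -x half is empty (a wax mould lies in the +x end).
- mould: Small loose steel wax mould, 40 x 32 x 12 mm, lying in the +x end of the dish; origin at the centre of its underside. Leave it there.
- jar: Clear specimen jar with a white cap, 64 mm across, 85 mm high, on the desk beyond the dish; origin at the centre of its underside. Leave alone.
- oil: Amber immersion-oil bottle, 34 mm across, 75 mm high, on the desk beyond the tray; origin at the centre of its underside. Leave alone.
- slidebox: Grey slide box, 90 x 205 x 37 mm, lying left of the tray; origin at the centre of its underside. Leave alone.
- mouse: Black computer mouse, 105 x 58 x 30 mm, left of the tray; origin at the centre of its underside. Leave alone.
- forceps: Steel forceps, 125 mm long along x, lying right of the dish, 7 mm high; origin in its middle. Leave alone.

How it is judged (in metres and radians):
On the way:
1. the tamper stands on its foot in the instrument dish, let go and at rest (x of tamper in the frame of dish between -0.097 and 0.097 m and y of tamper in the frame of dish between -0.052 and 0.052 m and z of tamper in the frame of dish below 0.01 m and angle between tamper's own z axis and vertical below 0.15 rad and linear speed of tamper below 0.02 m/s and contact force between tamper and the fingers below 0.05 N), for 0.2 s.
At the end, for the whole second after the job is handed in: Tamper upright (8 deg) in the dish, let go. Tray held by the gripper alone, 15 mm or more off the desk, tipped 12 to 51 deg in all, falling towards the lip by 4 deg or more along both its sides, at rest. Each block lies still in the tray, its centre within 105 mm of the foot of the lip corner (all of step 1 and angle between tray's own x axis and vertical below 1.5 rad and angle between tray's own y axis and vertical above 1.64 rad and angle between tray's own z axis and vertical between 0.21 and 0.9 rad and height (world z) of tray_low above 0.015 m and contact force between tray and the fingers above 1 N and contact force between tray and dish below 0.05 N and linear speed of each of tray, block1, block2, block3, block4, block5 below 0.08 m/s and angular speed of tray below 1 rad/s and distance between each of block1, block2, block3, block4, block5 and tray_lip below 0.105 m and z of each of block1, block2, block3, block4, block5 in the frame of tray below 0.045 m); the arm keeps its last pose, push and grip.
It fails at once if the tray was tipped by more than 12 degrees with the tamper still in it (angle between tray's own z axis and vertical above 0.21 rad and x of tamper in the frame of tray between -0.09 and 0.09 m and y of tamper in the frame of tray between -0.12 and 0.12 m and z of tamper in the frame of tray below 0.06 m).
It fails at once if a block left the tray (distance between any of block1, block2, block3, block4, block5 and tray above 0.17 m).
It fails at once if another thing on the desk was moved by more than 30 mm (the mould by 50 mm) or knocked over (distance of any of jar, oil, slidebox, mouse, forceps from where it was at the start of the episode above 0.03 m or distance of mould from where it was at the start of the episode above 0.05 m or angle between any of jar, oil's own z axis and vertical above 0.5 rad).
It also fails if it takes over 54 s, if anything falls off the work surface, if the arm or the gripper's body presses on something with over 40 N, if the wrist force passes 120 N, or if a joint passes its speed limit or range.

## Working session

There is one attempt and no reset: what is moved stays moved. The work goes in short steps, Python scripts to look and compute and a tool call to move; the robot and the scene stay as the last step left them, time stands still between calls to the robot, and variables do not carry over. Pictures are saved under pics/ and viewed, at most 10 in all, crops included, and the job is handed in when it is done.

Besides the shell and the picture viewer there is one more tool, called after ">>>" by a JSON object that holds its "method" and its "body", one argument or row to a line. apply_moves: Moves the arm, as the interface text tells. Shifts and turns lie within -1 to 1; 1 stands for 100 mm of shift or 30 degrees of turn. Its arguments: {"type":"object","properties":{"targets":{"type":"array"},"force":{"type":"number"}},"required":["targets"]}

```bash
mkdir -p pics; ls
cat > h.py <<'E'
import numpy as np, cv2
from scipy.spatial.transform import Rotation as R
from rig import env
def rot(a):
    a=np.array(a,float)
    return a if a.shape==(3,3) else (R.from_euler('xyz',a,degrees=True).as_matrix())
def cloud(d,c):
    # world point for every pixel from depth
    h,w=d.shape; u,v=np.meshgrid(np.arange(w),np.arange(h)); K=np.array(c['mtx']); k1=c['k1']
    p=cv2.undistortPoints(np.stack([u,v],-1).reshape(-1,1,2).astype(float),K,np.array([k1,0,0,0.])).reshape(h,w,2)
    P=np.stack([p[...,0]*d,-p[...,1]*d,-d],-1)
    return P@rot(c['attitude']).T+np.array(c['eye'])
E
python3 - <<'E'
from h import *
for n in ['top','side']:
    c=env.calibration(n);im,d=env.camera(n);cv2.imwrite(f'pics/{n}0.png',im);np.savez(f'{n}0.npz',im=im,d=d,c=cloud(d,c));print(n,c,(d>0).mean())
print(env.get_state())
E
```

```text
pics
top {'mtx': array([[480.82876331,   0.        , 326.149823  ],
       [  0.        , 480.82876331, 196.16231292],
       [  0.        ,   0.        ,   1.        ]]), 'k1': 0.0012289187492746756, 'eye': array([ 295.13205288,  -57.25381646, 1361.3095361 ]), 'attitude': array([ 12.40182387,   0.13977139, -85.93832771])} 0.9958671875
side {'mtx': array([[421.43470267,   0.        , 324.74637157],
       [  0.        , 421.43470267, 201.10343977],
       [  0.        ,   0.        ,   1.        ]]), 'k1': -0.07591315748748159, 'eye': array([   5.03664893, -613.77185147, 1061.00110266]), 'attitude': array([ 39.94374073,  -0.63818288, -44.57207961])} 0.99609765625
{'time_s': 0.1, 'qpos': array([-68.40583623,  18.43523318,  -4.01491137,  83.16771944,
         1.29557697,  78.54240818,  -3.26056653]), 'joint_velocities': array([-0.04555823, -0.13120141,  0.07692959, -0.10078167, -0.002868  ,
        0.03569872, -0.07377068]), 'tau': array([ 3.01033460e-04, -4.92571735e+01, -4.05530585e-01, -3.13399494e+01,
       -6.40937034e-02,  3.95006652e-02,  8.51635400e-05]), 'tool_pos': array([230.58799458, 607.31608606, 291.26763279]), 'orientation': array([-1.79899903e+02,  6.29511446e-03,  1.59214392e+02]), 'force': array([-0.37543342,  0.65430605, -0.37110689]), 'wrist_torque': array([-0.01371442,  0.04401495,  0.02533649]), 'finger_force': 0.0, 'width': 87.11694886547504}
```

View pics/top0.png

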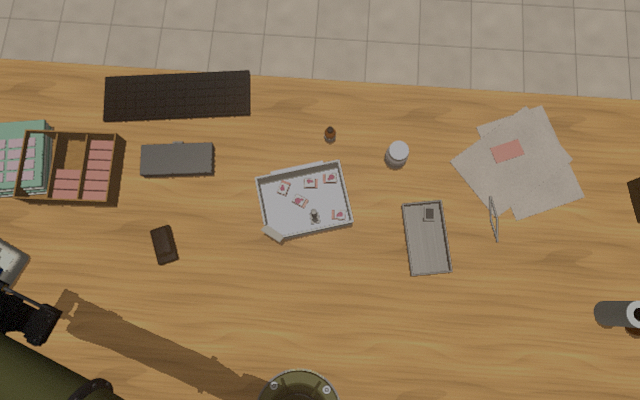

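View pics/side0.png

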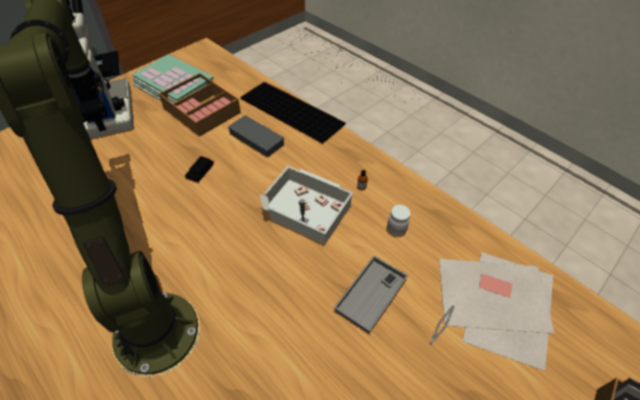

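The top view shows the tray at about (305,203), with its lip at bottom-left (275,235) and the rail along the upper wall (298,168). The tamper is at (314,216), and the dish at (427,238) with the mould at its upper end. The side view agrees. Next I'll measure with depth.

```bash
python3 - <<'E'
from h import *
z=np.load('top0.npz');C=z['c'];im=z['im'].astype(int);d=z['d']
u,v=np.meshgrid(np.arange(640),np.arange(400))
def box(a,b,c,e): return (u>=a)&(u<=b)&(v>=c)&(v<=e)
tab=box(220,250,260,290);print('table z',np.median(C[tab][:,2]))
t=box(245,365,150,250)
Z=C[...,2]
for lo,hi in[(2,12),(12,30),(30,50),(50,58),(58,72),(72,125)]:
    m=t&(Z>lo)&(Z<hi);P=C[m];print(lo,hi,m.sum(),P[:,:2].mean(0).round(1) if len(P) else '')
m=t&(Z>75);print('tamper top',np.c_[u[m],v[m],C[m].round(0)].tolist()[:20])
m=t&(Z>45)&(Z<75)&~box(306,322,205,228)
P=C[m][:,:2].astype(np.float32);r=cv2.minAreaRect(P);print('tray rim rect',r,cv2.boxPoints(r).round(1).tolist())
m=box(395,460,190,285)&(Z>14)&(Z<40);r=cv2.minAreaRect(C[m][:,:2].astype(np.float32));print('dish',m.sum(),r,cv2.boxPoints(r).round(1).tolist())
m=box(395,460,190,285)&(Z>-5)&(Z<40);r=cv2.minAreaRect(C[m&(Z>8)][:,:2].astype(np.float32));print(r)
for n,b in dict(oil=(320,340,122,145),jar=(384,412,138,170),mouse=(148,180,222,268),box=(136,218,138,180)).items():
    m=box(*b)&(Z>15);print(n,C[m].mean(0).round(0),C[m].min(0).round(0),C[m].max(0).round(0))
E
python3 - <<'E'
import cv2
a=cv2.imread('pics/top0.png')[150:290,240:470];cv2.imwrite('pics/crop.png',cv2.resize(a,None,fx=3.4,fy=3.4,interpolation=3))
E
```

```text
table z -0.529657567863751
2 12 4087 [574.7  28.7]
12 30 794 [594.3  12.1]
30 50 316 [580.9  47.2]
50 58 224 [550.7  57.6]
58 72 765 [585.2  30.3]
72 125 41 [523.9  -4.9]
tamper top [[271.0, 155.0, 295.0, -57.0, 1361.0], [344.0, 155.0, 295.0, -57.0, 1361.0], [337.0, 162.0, 295.0, -57.0, 1361.0], [270.0, 163.0, 295.0, -57.0, 1361.0], [254.0, 165.0, 295.0, -57.0, 1361.0], [364.0, 169.0, 295.0, -57.0, 1361.0], [326.0, 174.0, 295.0, -57.0, 1361.0], [359.0, 174.0, 295.0, -57.0, 1361.0], [287.0, 175.0, 295.0, -57.0, 1361.0], [344.0, 176.0, 295.0, -57.0, 1361.0], [356.0, 178.0, 295.0, -57.0, 1361.0], [285.0, 184.0, 295.0, -57.0, 1361.0], [326.0, 188.0, 295.0, -57.0, 1361.0], [252.0, 199.0, 295.0, -57.0, 1361.0], [339.0, 199.0, 295.0, -57.0, 1361.0], [359.0, 199.0, 295.0, -57.0, 1361.0], [313.0, 200.0, 295.0, -57.0, 1361.0], [343.0, 200.0, 295.0, -57.0, 1361.0], [333.0, 201.0, 295.0, -57.0, 1361.0], [343.0, 202.0, 295.0, -57.0, 1361.0]]
tray rim rect ((565.6021118164062, 32.146087646484375), (197.06809997558594, 254.15426635742188), 17.04414176940918) [[434.1000061035156, 124.80000305175781], [508.6000061035156, -118.19999694824219], [697.0999755859375, -60.5], [622.5999755859375, 182.5]]
dish 615 ((491.51922607421875, -322.0175476074219), (204.8488311767578, 116.41027069091797), 9.75119400024414) [[380.70001220703125, -282.0], [400.3999938964844, -396.70001220703125], [602.2999877929688, -362.0], [582.5999755859375, -247.3000030517578]]
((508.63677978515625, -334.95965576171875), (234.205322265625, 147.71884155273438), 9.751194953918457)
oil [762. -32.  61.] [295. -57.  16.] [ 786.  -17. 1361.]
jar [ 708. -222.   81.] [ 295. -257.   16.] [ 748.  -57. 1361.]
mouse [419. 407.  33.] [295. -57.  15.] [ 475.  455. 1361.]
box [662. 400.  43.] [295. -57.  15.] [ 722.  512. 1361.]
```

View pics/crop.png

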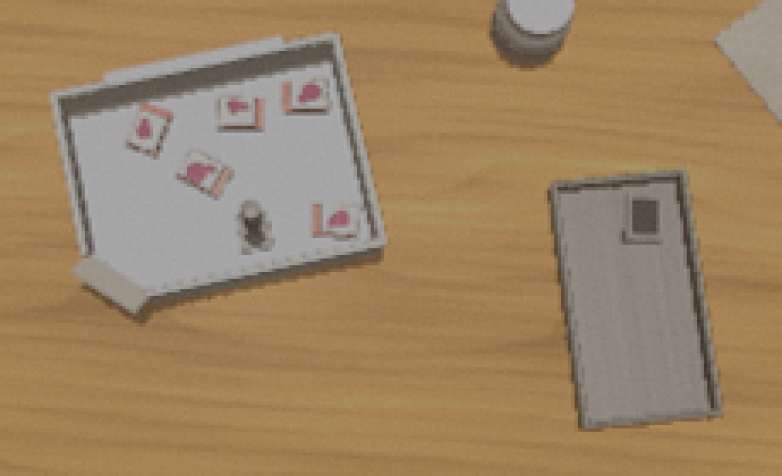

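The enlarged crop shows the tray corners in crop pixels at (52,93), (338,34) and (384,243), and the lip at (110,290). The tamper's handle top is near (251,208) and its foot near (255,240). The nearest block is at (338,220), and the dish is empty below the mould.

```bash
cat >> h.py <<'E'
def ray(c,uv,z):
    p=cv2.undistortPoints(np.array(uv,float).reshape(-1,1,2),np.array(c['mtx']),np.array([c['k1'],0,0,0.])).reshape(-1,2)
    D=np.c_[p[:,0],-p[:,1],-np.ones(len(p))]@rot(c['attitude']).T; e=np.array(c['eye'])
    return e+D*((z-e[2])/D[:,2])[:,None]
E
python3 - <<'E'
from h import *
c=env.calibration('top')
cr=lambda l:[(a/3.4+240-.35,b/3.4+150-.35) for a,b in l]
t=ray(c,cr([(52,93),(338,34),(384,243),(105,76),(283,40)]),60);print('tray TL TR BR rail',t[:,:2].round(1).tolist())
yv=t[0]-t[1];xv=t[1]-t[2];print(np.linalg.norm(yv),np.linalg.norm(xv),np.degrees(np.arctan2(xv[1],xv[0])),np.degrees(np.arctan2(-yv[0],yv[1])),'centre',((t[0]+t[2])/2).round(1))
dd=ray(c,cr([(552,183),(687,172),(720,412),(582,428)]),22);print('dish',dd[:,:2].round(1).tolist(),dd.mean(0).round(1),[np.degrees(np.arctan2(*(dd[i]-dd[j])[[1,0]])) for i,j in((0,3),(1,2))])
print('tamper top',ray(c,cr([(251,206)]),105).round(1),'foot',ray(c,cr([(255,243)]),5).round(1))
z=np.load('top0.npz');C=z['c'];
u,v=np.meshgrid(np.arange(640),np.arange(400))
m=(u>305)&(u<325)&(v>200)&(v<230)&(C[...,2]>40)&(C[...,2]<130);print(np.c_[u[m],v[m],C[m].round(0)])
# forces/limits: FK check of base
# side view: dark tamper
z=np.load('side0.npz');C=z['c'];m=(u>290)&(u<318)&(v>185)&(v<225)&(C[...,2]>40)&(C[...,2]<130);print(C[m].mean(0),np.c_[u[m],v[m],C[m].round(0)][::8])
E
```

```text
tray TL TR BR rail [[621.1, 168.7], [688.0, -62.7], [515.6, -111.0], [638.5, 126.6], [679.6, -17.6]]
240.8372681794548 179.03644628292147 15.677539439310658 16.13159521404209 centre [568.3  28.8  60. ]
dish [[582.6, -249.6], [599.9, -361.9], [402.8, -392.4], [382.1, -281.3]] [ 491.9 -321.3   22. ] [np.float64(8.97891491827814), np.float64(8.795548992895712)]
tamper top [[529.9  -3.7 105. ]] foot [[517.3  -5.2   5. ]]
[[313. 209. 533.  -2. 107.]
 [314. 209. 533.  -5. 109.]
 [315. 209. 532.  -8. 112.]
 [312. 210. 530.   0. 106.]
 [313. 210. 530.  -3. 109.]
 [314. 210. 530.  -5. 108.]
 [315. 210. 529.  -8. 114.]
 [316. 210. 530. -11. 110.]
 [311. 211. 527.   3. 106.]
 [312. 211. 526.  -0. 111.]
 [313. 211. 527.  -3. 110.]
 [314. 211. 528.  -5. 107.]
 [315. 211. 527.  -8. 112.]
 [316. 211. 528. -11. 108.]
 [311. 212. 524.   2. 107.]
 [312. 212. 524.  -0. 108.]
 [313. 212. 524.  -3. 111.]
 [314. 212. 525.  -6. 107.]
 [315. 212. 524.  -8. 112.]
 [316. 212. 525. -11. 107.]
 [311. 213. 523.   3.  97.]
 [312. 213. 523.  -0. 100.]
 [313. 213. 521.  -3. 111.]
 [314. 213. 522.  -6. 107.]
 [315. 
[... 1435 characters left out ...]
6. -16.  65.]
 [318. 229. 487. -18.  60.]
 [319. 229. 487. -21.  60.]
 [320. 229. 487. -24.  61.]
 [321. 229. 488. -26.  60.]]
[508.76540819 -11.30088968  71.1200546 ] [[300. 199. 527.   5. 107.]
 [299. 201. 517.  -1. 110.]
 [302. 202. 522.  -9. 109.]
 [304. 203. 529. -10.  99.]
 [300. 205. 519.  -3.  92.]
 [302. 206. 523.  -7.  88.]
 [304. 207. 529.  -9.  79.]
 [301. 209. 518.  -7.  78.]
 [304. 210. 527. -11.  69.]
 [302. 212. 519. -10.  64.]
 [300. 214. 519.   0.  45.]
 [291. 217. 485.   2.  59.]
 [295. 219. 487. -13.  62.]
 [291. 221. 482.  -0.  45.]
 [299. 221. 490. -29.  64.]
 [297. 222. 489. -20.  52.]
 [297. 223. 490. -18.  44.]
 [296. 224. 486. -19.  43.]
 [304. 224. 494. -46.  62.]]
```

```bash
cat >> h.py <<'E'
def plan(wps,grip,start=None,smax=45,rmax=8):
    """wps: list of (pos, Rmat); prints rounded rows in move units, split to the row limits"""
    if start is None:
        s=env.get_state(); start=(np.array(s['tool_pos']),rot(s['orientation']))
    p,A=start; rows=[]
    for q,B in wps:
        q=np.array(q,float); w=R.from_matrix(A.T@B).as_rotvec(degrees=True)
        n=int(np.ceil(max(np.linalg.norm(q-p)/smax,np.linalg.norm(w)/rmax,1))); p0,A0=p,A
        for i in range(1,n+1):
            tp=p0+(q-p0)*i/n; tA=A0@R.from_rotvec(w*i/n,degrees=True).as_matrix()
            ds=(A.T@(tp-p)/100).round(2); dw=(R.from_matrix(A.T@tA).as_rotvec(degrees=True)/30).round(2)
            p=p+A@ds*100; A=A@R.from_rotvec(dw*30,degrees=True).as_matrix()
            rows.append([grip,*(ds+0.).tolist(),*(dw+0.).tolist()])
    for i in range(0,len(rows),10): print(','.join(f'{x:g}' for r in rows[i:i+10] for x in r),'\n')
    print(len(rows)); return p,A
def down(az): # tool down, closing axis along azimuth az
    return rot([180,0,90+az])
E
python3 - <<'E'
from h import *
plan([((526,-4.5,240),down(16))],1)
E
```

```text
1,-0.31,-0.29,0.03,0,0,0.11,1,-0.32,-0.28,0.04,0,0,0.11,1,-0.34,-0.25,0.03,0,0,0.11,1,-0.36,-0.23,0.03,0,0,0.11,1,-0.36,-0.22,0.03,0,0,0.11,1,-0.38,-0.19,0.04,0,0,0.12,1,-0.39,-0.17,0.03,0,0,0.11,1,-0.4,-0.14,0.03,0,0,0.11,1,-0.41,-0.13,0.03,0,0,0.11,1,-0.41,-0.1,0.04,0,0,0.11 

1,-0.42,-0.07,0.03,0,0,0.11,1,-0.42,-0.05,0.03,0,0,0.11,1,-0.42,-0.03,0.03,0,0,0.11,1,-0.43,0,0.04,0,0,0.11,1,-0.42,0.02,0.03,0,0,0.11,1,-0.42,0.05,0.03,0,0,0.11 

16
```

>>> {"method": "apply_moves", "body": {
  "targets": [1,-0.31,-0.29,0.03,0,0,0.11,1,-0.32,-0.28,0.04,0,0,0.11,1,-0.34,-0.25,0.03,0,0,0.11,1,-0.36,-0.23,0.03,0,0,0.11,1,-0.36,-0.22,0.03,0,0,0.11,1,-0.38,-0.19,0.04,0,0,0.12,1,-0.39,-0.17,0.03,0,0,0.11,1,-0.4,-0.14,0.03,0,0,0.11,1,-0.41,-0.13,0.03,0,0,0.11,1,-0.41,-0.1,0.04,0,0,0.11],
  "force": 20
}}

```text
time_s: 1.1
tool_pos: [415.3, 223.2, 259.0]
orientation: [180.0, -0.0, 125.8]
force: [0.7, 1.0, -0.1]
width: 87.1
finger_force: 0.0
```

>>> {"method": "apply_moves", "body": {
  "targets": [1,-0.42,-0.07,0.03,0,0,0.11,1,-0.42,-0.05,0.03,0,0,0.11,1,-0.42,-0.03,0.03,0,0,0.11,1,-0.43,0,0.04,0,0,0.11,1,-0.42,0.02,0.03,0,0,0.11,1,-0.42,0.05,0.03,0,0,0.11,1,0,0,0,0,0,0,1,0,0,0,0,0,0]
}}

```text
time_s: 1.9
tool_pos: [525.7, -4.6, 239.7]
orientation: [-179.9, -0.0, 106.0]
force: [0.1, 0.5, 0.7]
width: 86.9
finger_force: 0.0
```

Run:
```python
from h import *
s=env.get_state();print(s['time_s'],s['tool_pos'],s['orientation'],s['qpos'])
c=env.calibration('wrist');im,d=env.camera('wrist');cv2.imwrite('pics/w1.png',im);C=cloud(d,c);print(c)
np.savez('w1.npz',d=d,C=C,im=im)
m=(C[...,2]>95)&(C[...,2]<120)&(abs(C[...,0]-526)<40)&(abs(C[...,1]+4)<40);print(m.sum(),C[m].mean(0),C[m].min(0),C[m].max(0))
```

```text
1.9 [525.66083551  -4.64026611 239.71843763] [-1.79931107e+02 -1.40953564e-02  1.05984230e+02] [-30.96886237   5.19681137  30.35555125 105.73252935  -2.78954258
  69.87217791  16.23192143]
{'mtx': array([[281.38186828,   0.        , 321.61834965],
       [  0.        , 281.38186828, 201.08921691],
       [  0.        ,   0.        ,   1.        ]]), 'k1': -0.005203925443143268, 'eye': array([504.21100887,  68.5746209 , 333.25418259]), 'attitude': array([-1.61313197e+01,  4.14346928e-03,  1.60545904e+01])}
337 [525.31605512  -1.5788474  107.91958057] [517.68121923 -10.43619593  95.02818668] [533.93001997   4.86836747 111.42374906]
```

View pics/w1.png

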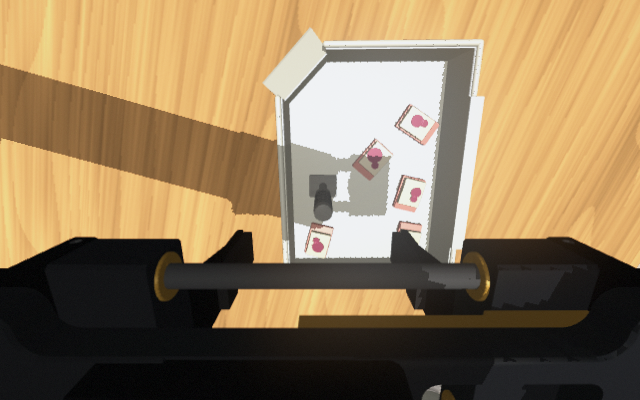

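The wrist view shows the tamper (322,205) centred between the fingers, with the tray edges square to the picture, so tray yaw of about 16° holds. Descending and gripping.

>>> {"method": "apply_moves", "body": {
  "targets": [1,0.01,0,0.35,0,0,0,1,0,0,0.35,0,0,0,1,0,0,0.25,0,0,0,1,0,0,0.09,0,0,0,-1,0,0,0,0,0,0,-1,0,0,0,0,0,0,-1,0,0,0,0,0,0,-1,0,0,0,0,0,0,-1,0,0,0,0,0,0,-1,0,0,0,0,0,0],
  "force": 25
}}

```text
time_s: 2.95
tool_pos: [525.9, -2.8, 136.7]
orientation: [179.9, -0.0, 106.1]
force: [0.3, 0.1, -0.2]
width: 47.2
finger_force: 0.0
```

Run:
```python
from h import *
w=np.load('w1.npz');C=w['C'];im=w['im'].astype(int)
# tray inner floor / blocks from wrist view; rail top points
m=(C[...,2]>58)&(C[...,2]<70)&(C[...,0]>600)&(C[...,1]<160)
u,v=np.meshgrid(np.arange(640),np.arange(400))
m&=(u>430)&(u<490)&(v<250)
P=C[m][:,:2]-[568.3,28.8]
a=np.radians(16);T=np.array([[np.cos(a),np.sin(a)],[-np.sin(a),np.cos(a)]]);Q=P@T.T
for y in range(-60,120,20):
    k=abs(Q[:,1]-y)<6
    if k.sum()>3:print(y,k.sum(),np.percentile(Q[k,0],[5,50,95]).round(1))
p=down(16)
print('lift');P0=(np.array([525.7,-4.6,240-104]),p)
plan([((525.7,-4.6,226),p),((447,-328,226),p)],-1,P0)
```

```text
-60 162 [84.2 88.7 95.4]
-40 179 [83.9 88.4 95.3]
-20 185 [83.8 88.4 95.5]
0 197 [83.6 88.2 95.2]
20 209 [83.5 88.2 94.9]
40 215 [83.1 87.5 94.7]
60 239 [83.1 87.4 94.5]
80 164 [82.9 85.6 93.4]
100 144 [82.8 84.9 88.6]
lift
-1,0,0,-0.45,0,0,0,-1,0,0,-0.45,0,0,0,-1,-0.36,-0.21,0,0,0,0,-1,-0.36,-0.2,0,0,0,0,-1,-0.36,-0.21,0,0,0,0,-1,-0.37,-0.2,0,0,0,0,-1,-0.36,-0.21,0,0,0,0,-1,-0.36,-0.21,0,0,0,0,-1,-0.36,-0.2,0,0,0,0,-1,-0.36,-0.21,0,0,0,0 

10
```

>>> {"method": "apply_moves", "body": {
  "targets": [-1,0,0,0,0,0,0,-1,0,0,0,0,0,0,-1,0,0,0,0,0,0,-1,0,0,0,0,0,0,-1,0,0,0,0,0,0,-1,0,0,0,0,0,0,-1,0,0,0,0,0,0]
}}

```text
time_s: 3.65
tool_pos: [525.6, -2.8, 136.2]
orientation: [-180.0, -0.0, 106.1]
force: [0.1, 0.3, 0.1]
width: 15.5
finger_force: 25.0
```

>>> {"method": "apply_moves", "body": {
  "targets": [-1,0,0,-0.2,0,0,0,-1,0,0,-0.35,0,0,0,-1,0,0,-0.35,0,0,0,-1,-0.2,-0.11,0,0,0,0,-1,-0.36,-0.21,0,0,0,0,-1,-0.36,-0.21,0,0,0,0,-1,-0.36,-0.21,0,0,0,0,-1,-0.36,-0.2,0,0,0,0,-1,-0.36,-0.2,0,0,0,0,-1,-0.36,-0.2,0,0,0,0]
}}

```text
time_s: 4.65
tool_pos: [461.6, -268.1, 226.2]
orientation: [180.0, -0.0, 106.1]
force: [0.4, 0.3, -1.4]
width: 15.4
finger_force: 25.0
```

Run:
```python
from h import *
s=env.get_state();print(s['time_s'],s['tool_pos'],s['orientation'],s['width'],s['qpos'].round(1),s['force'])
plan([((447,-328,226),down(16)),((447,-328,142),down(16))],-1)
```

```text
4.65 [ 461.57058795 -268.07154546  226.16509746] [ 1.79977268e+02 -2.85800358e-02  1.06125176e+02] 15.360757639316917 [-13.    7.8  43.9 106.   -5.9  68.4  48.9] [ 0.44362025  0.28101491 -1.39507669]
-1,-0.27,-0.15,0,0,0,0,-1,-0.27,-0.16,0,0,0,0,-1,0,0,0.42,0,0,0,-1,0,0,0.42,0,0,0 

4
```

>>> {"method": "apply_moves", "body": {
  "targets": [-1,-0.27,-0.15,0,0,0,0,-1,-0.27,-0.16,0,0,0,0,-1,0,0,0.3,0,0,0,-1,0,0,0.35,0,0,0,-1,0,0,0.19,0,0,0,-1,0,0,0.04,0,0,0,-1,0,0,0.01,0,0,0,-1,0,0,0,0,0,0]
}}

```text
time_s: 5.45
tool_pos: [448.2, -327.6, 138.3]
orientation: [179.9, 0.1, 106.1]
force: [0.4, -0.6, -1.9]
width: 14.9
finger_force: 25.0
```

>>> {"method": "apply_moves", "body": {
  "targets": [-1,0,0,0.01,0,0,0,-1,0,0,0.01,0,0,0,-1,0,0,0,0,0,0]
}}

```text
time_s: 5.75
tool_pos: [447.9, -327.2, 135.7]
orientation: [179.9, 0.0, 106.1]
force: [-0.9, -0.1, -1.9]
width: 15.4
finger_force: 25.0
```

>>> {"method": "apply_moves", "body": {
  "targets": [-1,0,0,0.01,0,0,0,-1,0,0,0,0,0,0]
}}

```text
time_s: 5.95
tool_pos: [448.0, -327.4, 135.2]
orientation: [179.9, 0.0, 106.1]
force: [-0.8, 0.4, 4.8]
width: 15.7
finger_force: 25.0
```

>>> {"method": "apply_moves", "body": {
  "targets": [1,0,0,0,0,0,0,1,0,0,0,0,0,0,1,0,0,0,0,0,0,1,0,0,0,0,0,0,1,0,0,0,0,0,0,1,0,0,0,0,0,0,1,0,0,0,0,0,0,1,0,0,-0.3,0,0,0,1,0,0,-0.4,0,0,0,1,0,0,-0.4,0,0,0]
}}

```text
time_s: 6.95
tool_pos: [447.1, -327.1, 245.1]
orientation: [-179.9, -0.0, 106.1]
force: [0.2, -0.6, 0.2]
width: 83.9
finger_force: 0.0
```

Run:
```python
from h import *
plan([((480,-260,246),down(16)),((654.3,53.5,230),down(16.3))],1)
```

```text
1,0.28,0.25,0,0,0,0,1,0.27,0.25,-0.01,0,0,0,1,0.32,0.32,0.02,0,0,0,1,0.31,0.32,0.02,0,0,0,1,0.32,0.31,0.02,0,0,0,1,0.32,0.32,0.02,0,0,0,1,0.31,0.32,0.02,0,0,0,1,0.32,0.32,0.02,0,0,-0.01,1,0.31,0.32,0.02,0,0,0,1,0.32,0.32,0.02,0,0,0 

10
```

>>> {"method": "apply_moves", "body": {
  "targets": [1,0.28,0.25,0,0,0,0,1,0.27,0.25,-0.01,0,0,0,1,0.32,0.32,0.02,0,0,0,1,0.31,0.32,0.02,0,0,0,1,0.32,0.31,0.02,0,0,0,1,0.32,0.32,0.02,0,0,0,1,0.31,0.32,0.02,0,0,0,1,0.32,0.32,0.02,0,0,-0.01,1,0.31,0.32,0.02,0,0,0,1,0.32,0.32,0.02,0,0,0]
}}

```text
time_s: 7.95
tool_pos: [655.4, 55.2, 229.1]
orientation: [180.0, 0.0, 106.4]
force: [0.1, -1.1, 0.9]
width: 87.2
finger_force: 0.0
```

>>> {"method": "apply_moves", "body": {
  "targets": [1,0,0,0,0,0,0,1,0,0,0,0,0,0]
}}

```text
time_s: 8.15
tool_pos: [654.7, 55.2, 228.4]
orientation: [-179.9, 0.0, 106.6]
force: [0.3, -0.4, 0.2]
width: 87.1
finger_force: 0.0
```

Run:
```python
from h import *
s=env.get_state();print(s['time_s'],s['tool_pos'],s['orientation'],s['qpos'].round(1))
c=env.calibration('wrist');im,d=env.camera('wrist');C=cloud(d,c);np.savez('w2.npz',d=d,C=C,im=im)
t,_=env.camera('top');cv2.imwrite('pics/m2.png',np.vstack([cv2.resize(im,(480,300)),t[140:290,240:480].repeat(2,0).repeat(2,1)]))
a=np.radians(16);T=np.array([[np.cos(a),np.sin(a)],[-np.sin(a),np.cos(a)]])
Q=(C[...,:2]-[568.3,28.8])@T.T;Z=C[...,2]
m=(Z>56)&(Z<72)&(Q[...,0]>70)&(Q[...,0]<105)
for y in range(-80,130,20):
    k=m&(abs(Q[...,1]-y)<5)
    if k.sum()>3:print(y,k.sum(),np.percentile(Q[k][:,0],[5,50,95]).round(1))
```

```text
8.15 [654.74919068  55.19985637 228.41630447] [-1.79922875e+02  2.48520794e-02  1.06591263e+02] [-31.8  23.3  32.2  87.8 -12.7  72.6  18.7]
-60 64 [85.  91.  96.1]
-40 113 [84.9 89.9 95.8]
-20 111 [84.7 90.5 95.4]
0 120 [84.6 89.9 95. ]
20 143 [83.6 89.2 94.7]
40 147 [83.5 89.  94.5]
60 163 [83.4 89.6 94.9]
80 98 [83.2 86.7 92.9]
100 101 [83.1 86.5 89.1]
120 228 [71.1 79.6 88.1]
```

View pics/m2.png

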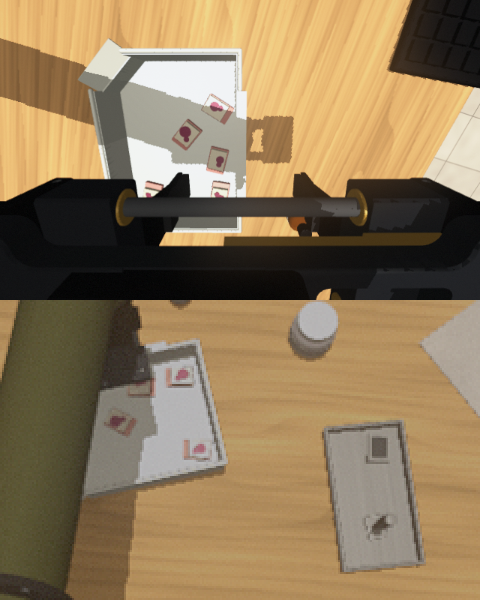

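The lower panel shows the tamper standing in the dish, foot near (380,525). The wrist panel shows the rail centred between the fingers, with the blocks lying lower than the fingertips will go. Descending onto the rail.

>>> {"method": "apply_moves", "body": {
  "targets": [1,0,0,0.4,0,0,0,1,0,0,0.4,0,0,0,1,0,0,0.3,0,0,0,1,0,0,0.15,0,0,0,1,0,0,0.05,0,0,0,-1,0,0,0,0,0,0,-1,0,0,0,0,0,0,-1,0,0,0,0,0,0,-1,0,0,0,0,0,0,-1,0,0,0,0,0,0],
  "force": 55
}}

```text
time_s: 9.25
tool_pos: [655.1, 53.7, 100.1]
orientation: [179.9, 0.0, 106.4]
force: [-0.8, -0.2, -0.3]
width: 54.8
finger_force: 0.0
```

>>> {"method": "apply_moves", "body": {
  "targets": [-1,0,0,0,0,0,0,-1,0,0,0,0,0,0,-1,0,0,0,0,0,0,-1,0,0,0,0,0,0,-1,0,0,0,0,0,0,-1,0,0,0,0,0,0,-1,0,0,0,0,0,0,-1,0,0,0,0,0,0,-1,0,0,0,0,0,0,-1,0,0,0,0,0,0]
}}

```text
time_s: 10.25
tool_pos: [654.7, 53.5, 99.3]
orientation: [180.0, 0.0, 106.4]
force: [0.8, -0.4, -0.7]
width: 11.5
finger_force: 55.0
```

>>> {"method": "apply_moves", "body": {
  "targets": [-1,0,0,-0.05,0,0,0,-1,0,0,-0.1,0,0,0,-1,0,0,-0.15,0,0,0,-1,0,0,-0.15,0,0,0,-1,0,0,-0.15,0,0,0,-1,0,0,-0.15,0,0,0,-1,0,0,-0.1,0,0,0,-1,0,0,-0.05,0,0,0,-1,0,0,0,0,0,0,-1,0,0,0,0,0,0]
}}

```text
time_s: 11.25
tool_pos: [654.3, 53.6, 188.7]
orientation: [-179.9, -0.0, 106.4]
force: [-0.1, -0.2, -4.3]
width: 11.5
finger_force: 55.1
```

Run:
```python
from h import *
s=env.get_state();print(s['tool_pos'],s['orientation'],s['force'],s['wrist_torque'],s['width'])
p,A=np.array(s['tool_pos']),rot(s['orientation']); g=p+A@[0,0,51]; print(g)
st=(p,A)
w=[]
g1=np.array([640,50,195.])
for i in range(1,21):
    f=i/20; B=A@R.from_rotvec(np.array([-1,-1,0])/2**.5*36*f,degrees=True).as_matrix()
    gg=g+(g1-g)*min(1,f*1.4); w.append((gg-B@[0,0,51],B))
plan(w,-1)
im,d=env.camera('side');c=env.calibration('side');C=cloud(d,c);cv2.imwrite('pics/s2.png',im[120:300,220:460].repeat(2,0).repeat(2,1))
```

```text
[654.32958011  53.61929623 188.69417839] [-1.79943950e+02 -1.33689319e-02  1.06417382e+02] [-0.09944246 -0.19909592 -4.31700725] [ 0.00240608 -0.16876907  0.06050333] 11.488500975562829
[654.27835945  53.61661    137.69420418]
-1,0.01,-0.02,-0.04,-0.04,-0.04,0,-1,0.01,-0.02,-0.04,-0.04,-0.04,0,-1,0.01,-0.02,-0.04,-0.05,-0.05,0,-1,0.01,-0.02,-0.04,-0.04,-0.04,0,-1,0.01,-0.02,-0.04,-0.04,-0.04,0,-1,0.01,-0.02,-0.04,-0.04,-0.04,0,-1,0,-0.01,-0.04,-0.05,-0.05,0,-1,0.01,-0.02,-0.04,-0.04,-0.04,0,-1,0,-0.01,-0.04,-0.04,-0.04,0,-1,0.01,-0.02,-0.04,-0.04,-0.04,0 

-1,0,-0.01,-0.04,-0.05,-0.05,0,-1,0,-0.01,-0.04,-0.04,-0.04,0,-1,0,-0.01,-0.04,-0.04,-0.04,0,-1,0,-0.01,-0.04,-0.04,-0.04,0,-1,0.01,-0.01,-0.01,-0.05,-0.05,0,-1,0.01,-0.01,0,-0.04,-0.04,0,-1,0.01,-0.01,0,-0.04,-0.04,0,-1,0.01,-0.02,0,-0.04,-0.04,0,-1,0.01,-0.01,0,-0.05,-0.05,0,-1,0.02,-0.01,0,-0.04,-0.04,0 

20
```

View pics/s2.png

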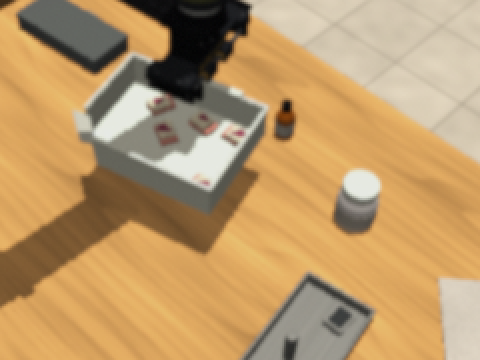

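The tray hangs level from the rail (centre about (180,135)) with all five blocks in it, and the tamper stands in the dish at (290,345). Now tipping slowly.

>>> {"method": "apply_moves", "body": {
  "targets": [-1,0.01,-0.02,-0.04,-0.04,-0.04,0,-1,0.01,-0.02,-0.04,-0.04,-0.04,0,-1,0.01,-0.02,-0.04,-0.05,-0.05,0,-1,0.01,-0.02,-0.04,-0.04,-0.04,0,-1,0.01,-0.02,-0.04,-0.04,-0.04,0,-1,0.01,-0.02,-0.04,-0.04,-0.04,0,-1,0,-0.01,-0.04,-0.05,-0.05,0,-1,0.01,-0.02,-0.04,-0.04,-0.04,0,-1,0,-0.01,-0.04,-0.04,-0.04,0,-1,0.01,-0.02,-0.04,-0.04,-0.04,0]
}}

```text
time_s: 12.3
tool_pos: [630.0, 59.0, 226.8]
orientation: [167.1, 12.5, 105.0]
force: [-0.1, -0.5, -3.1]
width: 11.6
finger_force: 55.1
```

>>> {"method": "apply_moves", "body": {
  "targets": [-1,0,-0.01,-0.04,-0.05,-0.05,0,-1,0,-0.01,-0.04,-0.04,-0.04,0,-1,0,-0.01,-0.04,-0.04,-0.04,0,-1,0,-0.01,-0.04,-0.04,-0.04,0,-1,0.01,-0.01,-0.01,-0.05,-0.05,0,-1,0.01,-0.01,0,-0.04,-0.04,0,-1,0.01,-0.01,0,-0.04,-0.04,0,-1,0.01,-0.02,0,-0.04,-0.04,0,-1,0.01,-0.01,0,-0.05,-0.05,0,-1,0.02,-0.01,0,-0.04,-0.04,0]
}}

```text
time_s: 13.3
tool_pos: [613.2, 64.8, 236.2]
orientation: [152.6, 24.5, 100.3]
force: [0.1, -0.4, -3.4]
width: 11.6
finger_force: 55.1
```

>>> {"method": "apply_moves", "body": {
  "targets": [-1,0,0,0,0,0,0,-1,0,0,0,0,0,0,-1,0,0,0,0,0,0,-1,0,0,0,0,0,0,-1,0,0,0,0,0,0]
}}

```text
time_s: 13.8
tool_pos: [614.2, 64.2, 236.5]
orientation: [152.7, 24.6, 100.3]
force: [0.7, -0.4, -3.7]
width: 11.7
finger_force: 55.1
```

Run:
```python
from h import *
s=env.get_state();p,A=np.array(s['tool_pos']),rot(s['orientation']);print(p,s['qpos'].round(1),s['force'],s['width'],'tilt',np.degrees(np.arccos(-A[2,2])),'grasp',p+A@[0,0,51],'x,y elev',np.degrees(np.arcsin(A[2,1])),np.degrees(np.arcsin(A[2,0])))
ims=[]
for n in('side','top','wrist'):
    im,d=env.camera(n);np.savez(f'{n}3.npz',im=im,d=d,C=cloud(d,env.calibration(n)));ims.append(im)
cv2.imwrite('pics/t3.png',np.hstack([ims[0][90:260,210:400].repeat(2,0).repeat(2,1),cv2.resize(ims[2],(420,340))]))
```

```text
[614.17780896  64.23840138 236.51062196] [-56.    3.   36.2 115.4  37.4  43.3 -27.3] [ 0.70639131 -0.43855633 -3.68301848] 11.656524424078983 tilt 36.06955341388304 grasp [640.54396388  49.8699162  195.28717586] x,y elev 24.620253191836504 -24.584814553344877
```

View pics/t3.png

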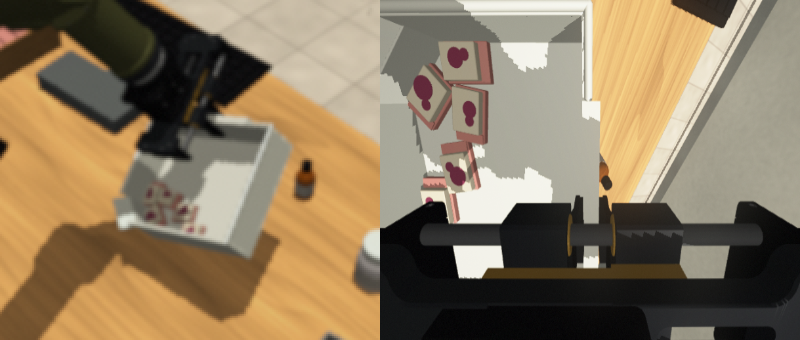

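The blocks have gathered along the lip-side wall; two trail at wrist-panel (460,165) and (437,195). I'll measure their distances to the lip.

```bash
cat > meas.py <<'E'
from h import *
import sys
def meas(save=None):
    s=env.get_state();p,A=np.array(s['tool_pos']),rot(s['orientation']);g=p+A@[0,0,51]
    T=np.c_[A[:,0+1],A[:,0],-A[:,2]]  # tray axes: x=tool y, y=tool x, z=-tool z
    print('t',s['time_s'],'low z',(g+T@[-158,96,-49])[2].round(1),'width',s['width'].round(1),s['force'].round(1))
    out=[]
    for n in('side','wrist','top'):
        im,d=env.camera(n);C=cloud(d,env.calibration(n));Q=(C-g)@T+[91,1,49]
        B,G,Rr=[im[...,i].astype(int) for i in range(3)]
        red=(Rr-G>18)&(Rr-B>5)&(Rr-G>1.2*(G-B))
        ins=(abs(Q[...,0])<87)&(abs(Q[...,1])<117)&(Q[...,2]>8)&(Q[...,2]<40)&(d>0)
        hi=ins&(Q[...,2]>13)
        k,l,st,ce=cv2.connectedComponentsWithStats((red&ins).astype(np.uint8),connectivity=8)
        for i in range(1,k):
            if st[i,4]>=(6 if n!='wrist' else 40):
                q=np.median(Q[l==i],0);out.append((n,st[i,4],q.round(0).tolist(),round(float(np.linalg.norm(q-[-64,94,4])))))
    for o in out:print(*o)
E
python3 -c "
from meas import *
meas()"
```

```text
Traceback (most recent call last):
  File "meas.py", line 6, in meas
    print('t',s['time_s'],'low z',(g+T@[-158,96,-49])[2].round(1),'width',s['width'].round(1),s['force'].round(1))
                                                                          ^^^^^^^^^^^^^^^^
AttributeError: 'float' object has no attribute 'round'
```

```bash
sed -i "s/s\['width'\].round(1)/round(s['width'],1)/" meas.py; python3 -c "
from meas import *
meas()"
```

```text
t 13.95 low z 49.7 width 11.5 [-0.  -0.5 -3.1]
side 10 [-6.0, 99.0, 11.0] 58
side 11 [-26.0, 109.0, 17.0] 43
side 10 [-20.0, 73.0, 16.0] 51
side 43 [-37.0, 43.0, 15.0] 59
side 18 [-60.0, 87.0, 18.0] 16
side 11 [-65.0, 65.0, 10.0] 29
side 15 [-69.0, -2.0, 17.0] 97
wrist 3152 [-23.0, 73.0, 12.0] 46
wrist 630 [-25.0, 106.0, 19.0] 43
wrist 833 [-60.0, 85.0, 19.0] 18
wrist 645 [-61.0, 68.0, 12.0] 27
wrist 458 [-21.0, 70.0, 19.0] 52
wrist 549 [-42.0, 24.0, 19.0] 75
wrist 427 [-72.0, 15.0, 12.0] 80
wrist 252 [-57.0, -8.0, 11.0] 102
wrist 52 [-75.0, 3.0, 19.0] 93
top 9 [-5.0, 110.0, 12.0] 62
top 29 [-52.0, 8.0, 11.0] 87
top 7 [-23.0, 110.0, 17.0] 46
top 30 [-43.0, 24.0, 18.0] 74
top 15 [-42.0, 44.0, 13.0] 55
top 9 [-46.0, 75.0, 12.0] 27
top 12 [-67.0, -21.0, 10.0] 115
top 33 [-72.0, -6.0, 16.0] 101
top 33 [-59.0, 86.0, 17.0] 16
top 22 [-70.0, 65.0, 11.0] 30
```

The straggler is near tray (-68,-3), about 98–100 mm from the lip, which is marginal. I'll swing the slope 25° towards +y and then back.

Run:
```python
from h import *
s=env.get_state();p,A=np.array(s['tool_pos']),rot(s['orientation']);g=p+A@[0,0,51]
L=rot([180,0,106.42])
def at(phi,th=36): 
    a=np.radians(phi);return L@R.from_rotvec(np.array([-np.cos(a),-np.sin(a),0])*th,degrees=True).as_matrix()
w=[]
for phi in list(np.linspace(45,72,9)[1:]): B=at(phi);w.append((np.array([640,50,195])-B@[0,0,51],B))
st=plan(w,-1)
w=[(np.array([640,50,195])-B@[0,0,51],B) for B in map(at,np.linspace(72,45,9)[1:])]
plan(w,-1,st)
```

```text
-1,0.01,0.01,0,0.05,-0.04,-0.02,-1,0.01,0.01,0,0.05,-0.05,-0.02,-1,0.01,0.02,0,0.05,-0.04,-0.02,-1,0.01,0.01,0,0.06,-0.03,-0.03,-1,0.01,0.02,0,0.06,-0.03,-0.02,-1,0.01,0.01,0,0.06,-0.03,-0.02,-1,0.01,0.02,0,0.06,-0.03,-0.02,-1,0,0.02,0,0.06,-0.02,-0.02 

8
-1,0,-0.02,0,-0.06,0.02,0.02,-1,-0.01,-0.02,0,-0.06,0.03,0.02,-1,-0.01,-0.01,0,-0.06,0.03,0.02,-1,-0.01,-0.02,0,-0.06,0.03,0.02,-1,-0.01,-0.01,0,-0.06,0.03,0.02,-1,-0.01,-0.02,0,-0.05,0.04,0.03,-1,-0.01,-0.01,0,-0.05,0.05,0.02,-1,-0.01,-0.01,0,-0.05,0.04,0.02 

8
```

>>> {"method": "apply_moves", "body": {
  "targets": [-1,0.01,0.01,0,0.05,-0.04,-0.02,-1,0.01,0.01,0,0.05,-0.05,-0.02,-1,0.01,0.02,0,0.05,-0.04,-0.02,-1,0.01,0.01,0,0.06,-0.03,-0.03,-1,0.01,0.02,0,0.06,-0.03,-0.02,-1,0.01,0.01,0,0.06,-0.03,-0.02,-1,0.01,0.02,0,0.06,-0.03,-0.02,-1,0,0.02,0,0.06,-0.02,-0.02,-1,0,0,0,0,0,0,-1,0,0,0,0,0,0]
}}

```text
time_s: 15.1
tool_pos: [623.6, 74.9, 236.5]
orientation: [167.3, 33.9, 102.5]
force: [-0.0, -0.2, -4.2]
width: 11.9
finger_force: 55.1
```

```bash
python3 -c "
from meas import *
meas()"
```

```text
t 15.1 low z 73.2 width 11.9 [-0.  -0.2 -4.2]
side 11 [-15.0, 74.0, 18.0] 55
side 41 [-35.0, 39.0, 16.0] 63
side 6 [-24.0, 108.0, 17.0] 44
wrist 4377 [-30.0, 61.0, 12.0] 48
wrist 621 [-26.0, 106.0, 19.0] 43
wrist 843 [-60.0, 85.0, 19.0] 18
wrist 474 [-19.0, 72.0, 19.0] 52
wrist 507 [-72.0, 33.0, 19.0] 64
wrist 556 [-42.0, 26.0, 19.0] 73
top 39 [-27.0, 51.0, 11.0] 57
top 19 [-5.0, 99.0, 10.0] 59
top 18 [-19.0, 73.0, 18.0] 52
top 21 [-42.0, 11.0, 10.0] 86
top 38 [-41.0, 26.0, 17.0] 73
top 22 [-25.0, 106.0, 17.0] 43
top 11 [-39.0, 82.0, 10.0] 29
top 8 [-64.0, 17.0, 10.0] 77
top 36 [-59.0, 85.0, 18.0] 17
top 42 [-70.0, 66.0, 11.0] 30
top 29 [-72.0, 32.0, 16.0] 64
```

The straggler has come down: all five blocks are now within about 75 mm. Swinging back to the diagonal and settling.

>>> {"method": "apply_moves", "body": {
  "targets": [-1,0,-0.02,0,-0.06,0.02,0.02,-1,-0.01,-0.02,0,-0.06,0.03,0.02,-1,-0.01,-0.01,0,-0.06,0.03,0.02,-1,-0.01,-0.02,0,-0.06,0.03,0.02,-1,-0.01,-0.01,0,-0.06,0.03,0.02,-1,-0.01,-0.02,0,-0.05,0.04,0.03,-1,-0.01,-0.01,0,-0.05,0.05,0.02,-1,-0.01,-0.01,0,-0.05,0.04,0.02,-1,0,0,0,0,0,0,-1,0,0,0,0,0,0]
}}

```text
time_s: 16.25
tool_pos: [613.5, 64.2, 236.8]
orientation: [152.8, 24.6, 100.3]
force: [-0.0, 0.0, -3.4]
width: 11.5
finger_force: 55.1
```

>>> {"method": "apply_moves", "body": {
  "targets": [-1,0,0,0,0,0,0,-1,0,0,0,0,0,0,-1,0,0,0,0,0,0,-1,0,0,0,0,0,0,-1,0,0,0,0,0,0,-1,0,0,0,0,0,0]
}}

```text
time_s: 16.85
tool_pos: [613.9, 64.6, 236.7]
orientation: [152.8, 24.6, 100.4]
force: [-0.8, -0.4, -3.4]
width: 11.4
finger_force: 55.1
```

```bash
python3 -c "
from meas import *
meas()
a=env.camera('side')[0];b=env.camera('top')[0]
cv2.imwrite('pics/f.png',np.hstack([a[90:350,210:440].repeat(2,0).repeat(2,1)[:500],cv2.resize(b[150:290,250:470],(330,500))]))"
```

```text
t 16.85 low z 50.2 width 11.4 [-0.8 -0.4 -3.4]
side 25 [-13.0, 86.0, 14.0] 53
side 12 [-25.0, 108.0, 17.0] 43
side 24 [-26.0, 54.0, 11.0] 56
side 18 [-41.0, 27.0, 18.0] 72
side 20 [-50.0, 13.0, 10.0] 83
side 19 [-59.0, 86.0, 17.0] 16
side 9 [-65.0, 64.0, 10.0] 31
side 9 [-68.0, 36.0, 17.0] 60
wrist 4424 [-30.0, 62.0, 12.0] 47
wrist 629 [-25.0, 106.0, 19.0] 43
wrist 837 [-60.0, 85.0, 19.0] 18
wrist 469 [-19.0, 72.0, 20.0] 52
wrist 504 [-72.0, 33.0, 19.0] 64
wrist 565 [-42.0, 26.0, 19.0] 73
top 7 [-4.0, 111.0, 12.0] 63
top 8 [-34.0, 10.0, 10.0] 89
top 6 [-22.0, 108.0, 18.0] 46
top 28 [-43.0, 27.0, 17.0] 71
top 51 [-66.0, 62.0, 11.0] 33
top 7 [-48.0, 9.0, 11.0] 87
top 9 [-72.0, 17.0, 11.0] 78
top 33 [-60.0, 85.0, 16.0] 16
top 27 [-71.0, 32.0, 18.0] 64
```

View pics/f.png

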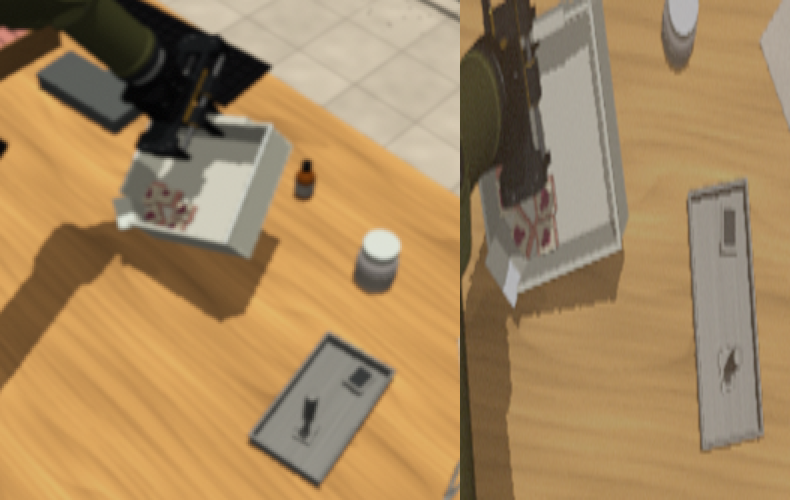

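The final view shows the blocks bunched at the lip corner (about (165,205)), the tamper upright in the dish (305,420), and the other things in view standing where they were. Handing in.

```bash
python3 -c "
from rig import env
print(env.sign_off())"
```

```text
the job is handed in; nothing more can be done
None
```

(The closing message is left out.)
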